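# Clamp a die block in the pinning vise with the inner knob only

## Robot

A 6-joint arm with a two-finger parallel gripper is mounted at the origin on a cart in front of the work surface, level with it; the furniture and walls round the work are solid. World frame = base frame: x ahead of the robot, y to its left, z up, the work surface at z = 0. Lengths are in mm, angles in rad, forces in N, time in s.
With the tool pointing down it reaches from about 350 to 875 mm from the base axis. Payload 4.2 kg.
Tool frame: the origin (TCP) lies at the very end of the fingers, on their centre line; the grasp point (between the pads) lies 19 mm behind it (arm.tcp_to_grasp is the x of the grasp point in the tool frame, in mm); x points along the fingers, z is the direction in which the jaws open and shut, and the axes are right-handed (so a half turn about x gives the same grasp; the last joint's range is limited). The gripper opens to 85 mm and grips with 20 to 120 N. Pads are 22 mm wide; open, the fingers measure 114 mm over their backs; the gripper's body (76 mm by 85 mm) begins 54 mm behind the grasp point. The pads swing forward as they close: fully open they stand 13 mm farther back than shut.
Start: joints at [-0.883, 0.385, 0.008, 0, -1.194, -0.259], TCP at [259.875, -568.388, 231.312] pointing down, gripper open.
Joint ranges: [-3.14, 3.14], [-1.21, 2.06], [-1.07, 1.41], [-3.16, 2.05], [-2.99, -0.16], [-3.1, 3.1]. Speed limits (rad/s): [2.79, 2.79, 3.14, 3.14, 3.14, 3.14].

## Interface

Orientations are given as a unit quaternion [x, y, z, w].
In Python, from bench import status, get_image, job, arm gives the robot as it stands.
- The arm moves only by the tool apply_moves, never from a script. Its argument "targets" is text: rows parted by semicolons, each of 5 numbers parted by spaces: the shift along the tool's x, y, z in mm, then the turn about the tool's x in degrees, then the gripper's target within -1 to 1 (shut at 1, half-way at 0, fully open at -1). In form: dx dy dz spin hand; .... A call has 1 to 10 rows; each row is the pose to reach, as a shift and turn from the pose commanded when the call began, along the tool's axes at that moment; what a row does not reach only later rows make up. A row lasts 1/12 s, in which the tool goes at most 41.7 mm and 7.16 degrees, less where a joint would pass 70% of its speed; a pose out of reach is approached as far as the arm can. A call with a gripper value outside its range is refused whole. The fingers move at their own pace and stop on an object; the grip force is fixed at half the most. Time passes only in rows, so rows that repeat a pose let the fingers close. It gives the time, the measured TCP pose, the force and the opening at its end, in the units of the state.
- status.read_state(): the state, without advancing time (a new reading comes with each control period).
- get_image(name): name is "scene" or "top" or "wrist"; returns a dict with "img" (384x512x3 uint8, red, green, blue), "mtx" (3x3 intrinsics, pixels), "world_from_camera" (4x4, takes a point from camera to world coordinates). Camera axes: x right, y down, z forward; pixel columns grow to the right and rows downward; lengths in mm; the calibration is good to about 2 mm. The wrist camera is an equidistant fisheye: a pixel r from the principal point sees the ray r / f radians off the axis. A picture is of the moment at which its call begins. There is no depth.
- job.job_done(): hands the job in, once; it reports no verdict.
The state is a dict: "clock": time; "joints": joint angles; "joint_vel": joint speeds; "joint_efforts": joint torques, N m; "position": TCP position; "ee_rot": TCP orientation; "contact_force": force on the tool from outside, world axes, zero at the start; "wrist_torque": the same for the moment, N m; "gripper_width": finger opening in mm.
Only numpy, scipy, OpenCV 4.12 (cv2) and the standard library are available. Lean on these libraries where they do the work, as an engineer would, in place of code of your own. Each camera call takes 0.05 s, during which the arm holds its last target.

## Task

Put the loose stone die block flat on the bed of the small vise, between its two steel jaws and square to them, and let go of it. Then turn only the small inner knob clockwise until the jaws hold the block finger-tight, at about 12 N (the stone chips above 22 N), and let go of the knob. The outer ring around the knob is already adjusted and must not be dragged round, and the other things on the bench stay where they are.

Things in the scene. Friction and masses are not known exactly. Their poses are not given: they have to be found in the camera images.
- die_block: Loose beige stone block with two pin holes in its top, 51 (x) x 56 (y) x 27 mm high, about 0.16 kg. Origin at the centre of its underside, z up. It may be clamped across either pair of sides, best across the 56 mm length (its y along the vise's y).
- vise: Small vise fixed to the bench. Origin on the bench, midway between the jaws; y = clamping direction, z up. Grey bed plate 72 mm (x), y from -111 to +53 mm, top 12 mm above the bench. Stop jaw at +y, clamp jaw at -y, behind that an aluminium gear housing 66 x 58 mm, 34 mm high, centred at y = -81 mm, with the upright concentric controls on top. The jaws' x sides are free.
- bed_middle (a point): Point on top of the bed plate (12 mm above the bench), above the vise's origin.
- stop_jaw: Steel jaw 48 mm wide (x), 14 mm thick, top 34.5 mm above the bench. Origin at the foot of its clamping face, on the bed plate; the face looks to the vise's -y. It stands at y = +32.5 mm + 1.5 mm x ring angle (rad) in the vise frame; the ring moves it.
- clamp_jaw: Steel jaw, same width and height, facing +y, on a rack. Origin at y = -37 mm + 5 mm x knob angle (rad) in the vise frame, on the bed plate: the knob turned clockwise drives it towards the stop jaw. Its 3 mm thick face plate is rubber-backed (16 N/mm) and set by screws: it stands 0 to 4.5 mm ahead of this origin, differently each time, and this is not measured: feel for the first pinch.
- inner_knob (a joint): Angle of the inner knob, rad, growing clockwise seen from above (closes the jaws); 0 = fully open, starts at 0 to 0.3, upper stop 4.7. Own friction about 0.14 N m (what is felt after a stop is less); once the block is pinched, the torque needed to turn on rises by 0.005 N m per N of clamping force, and the force by about 60 N per rad: from first pinch to 12 N is about 0.2 rad. It holds by itself when released.
- knob_top (a point): Centre of the top face of the inner knob, on the common vertical axis, 62 mm above the bench. The knob is a finely knurled dark steel cylinder 20 mm in diameter, standing 16.5 mm above the flat top of the outer ring; it can be pinched from above in that height only.
- outer_ring (a joint): Angle of the outer ring, rad, growing clockwise seen from above; starts between -1 and 1 and must stay as found. Aluminium ring 46 mm in diameter, its flat top 45.5 mm above the bench, round the foot of the knob. It turns easily (0.05 N m): fingertips resting on its top drag it round.
- ring_mark (a point): Index line on the outer ring's top, 21 mm from the axis; it travels with the ring.
- study_model: Bystander: light blue plaster jaw model, loose, 84 x 75 x 39 mm; origin under its centre.
- steel_tin: Bystander: round steel tin, loose, 70 mm in diameter, 22 mm high; origin under its centre.
- dropper_bottle: Bystander: clear dropper bottle, loose, 35 mm in diameter, 89 mm high; origin under its centre.
Not all that is in view belongs to the job. Leave any purple or yellow look-alike of the die_block alone.

How it is judged:
By the outcome, as a careful person would: the job done as asked, in the order asked, and still so for the second after the job is handed in, with the robot touching nothing.
It also fails if it takes over 72 s, if anything falls off the work surface, if the arm or the gripper's body presses on something with over 40 N, if the wrist force passes 120 N, or if a joint passes its speed limit or range.

## Working session

There is one attempt and no reset: what is moved stays moved. The work goes in short steps, Python scripts to look and compute and a tool call to move; the robot and the scene stay as the last step left them, time stands still between calls to the robot, and variables do not carry over. Pictures are saved under pics/ and viewed, and the job is handed in when it is done.

Besides the shell and the picture viewer there is one more tool, called after "Call:" as a command line: name --argument value ..., lists and objects as JSON in quotes. apply_moves: Moves the arm, as the interface text tells. Its arguments: {"type":"object","properties":{"targets":{"type":"string"}},"required":["targets"]}

```bash
ls; mkdir -p pics
python3 - <<'E'
from bench import status,get_image,job,arm
import cv2
print(status.read_state()); print(arm.tcp_to_grasp)
for n in ["scene","top","wrist"]:
    d=get_image(n); cv2.imwrite(f"pics/{n}0.png",d["img"][:,:,::-1]); print(n,d["mtx"].tolist(),d["world_from_camera"].round(4).tolist())
E
```

```text
pics
{'clock': 0.0, 'joints': array([-8.83391579e-01,  3.85564695e-01,  6.60340771e-03, -5.25028410e-04,
       -1.19399919e+00, -2.58605790e-01]), 'joint_vel': array([-0.00109101,  0.0006237 , -0.00031362,  0.00099294,  0.00063539,
        0.00026124]), 'joint_efforts': array([ 9.88540924e-04, -3.92285621e+01,  1.88401884e+01,  4.18604895e+00,
       -4.58675029e-03, -1.52570965e-05]), 'position': array([ 259.63770568, -567.86197868,  230.20404016]), 'ee_rot': array([-0.59422005,  0.38182987,  0.59557022,  0.38262854]), 'contact_force': array([-0.1116283 ,  0.35983922,  0.64209819]), 'wrist_torque': array([-0.06378174, -0.01441239, -0.00228801]), 'gripper_width': 85.39859037149245}
-18.700000000000003
scene [[463.63474099724095, 0.0, 251.51117515461425], [0.0, 463.63474099724095, 190.23164849040384], [0.0, 0.0, 1.0]] [[-0.6122, -0.3971, 0.6838, -215.9906], [-0.7904, 0.2846, -0.5424, 649.1599], [0.0207, -0.8725, -0.4881, 632.0938], [0.0, 0.0, 0.0, 1.0]]
top [[454.51334212034016, 0.0, 250.4459573718025], [0.0, 454.51334212034016, 190.38532727857546], [0.0, 0.0, 1.0]] [[-0.0247, -0.9955, 0.0911, 426.5015], [-0.9997, 0.0252, 0.0049, 20.6837], [-0.0072, -0.091, -0.9958, 1211.4842], [0.0, 0.0, 0.0, 1.0]]
wrist [[297.3186396354542, 0.0, 253.15700395546386], [0.0, 297.3186396354542, 190.07022477216873], [0.0, 0.0, 1.0]] [[-0.4159, 0.8734, 0.2533, 194.5373], [0.9094, 0.3987, 0.1184, -597.454], [0.0024, 0.2796, -0.9601, 373.5909], [0.0, 0.0, 0.0, 1.0]]
```

View pics/scene0.png

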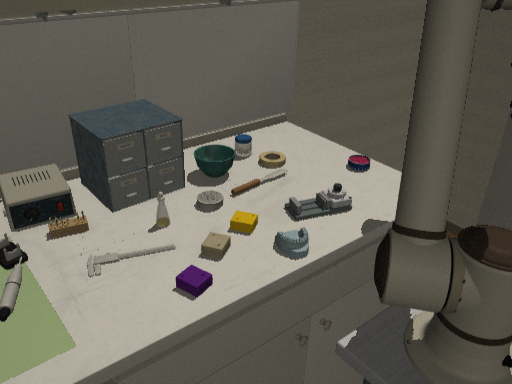

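View pics/top0.png

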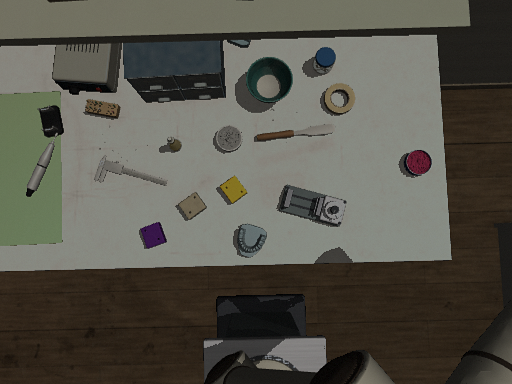

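View pics/wrist0.png

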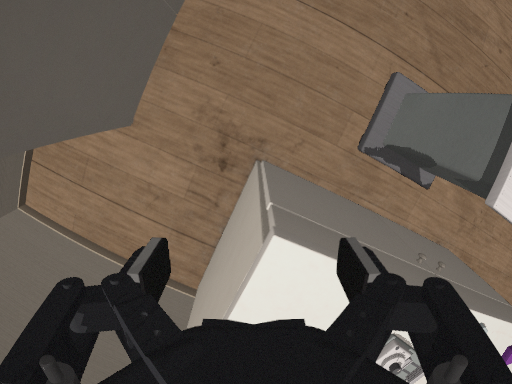

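Candidates in the top image are beige (192,206), yellow (233,189) and purple (153,235). The beige one with two holes fits the die_block; the other two are the look-alikes. I'll confirm this in an enlarged crop.

Run:
```python
import cv2
a=cv2.imread("pics/top0.png")
c1=cv2.resize(a[180:240,160:260],None,fx=6,fy=6,interpolation=cv2.INTER_CUBIC)[:, :600]
c2=cv2.resize(a[175:235,270:360],None,fx=8,fy=8,interpolation=cv2.INTER_CUBIC)
cv2.imwrite("pics/c1.png",c1);cv2.imwrite("pics/c2.png",c2)
b=cv2.imread("pics/scene0.png")
cv2.imwrite("pics/c3.png",cv2.resize(b[170:270,190:370],None,fx=4,fy=4,interpolation=cv2.INTER_CUBIC))
```

```text
(no output)
```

View pics/c1.png

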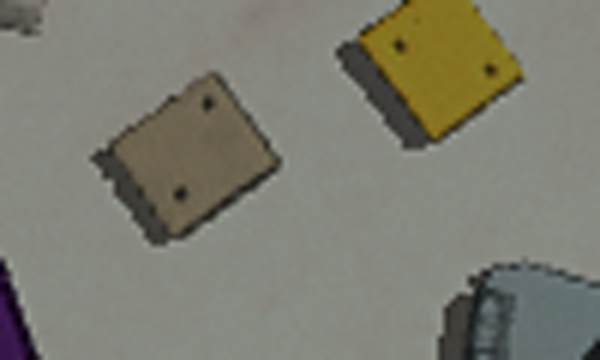

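View pics/c2.png

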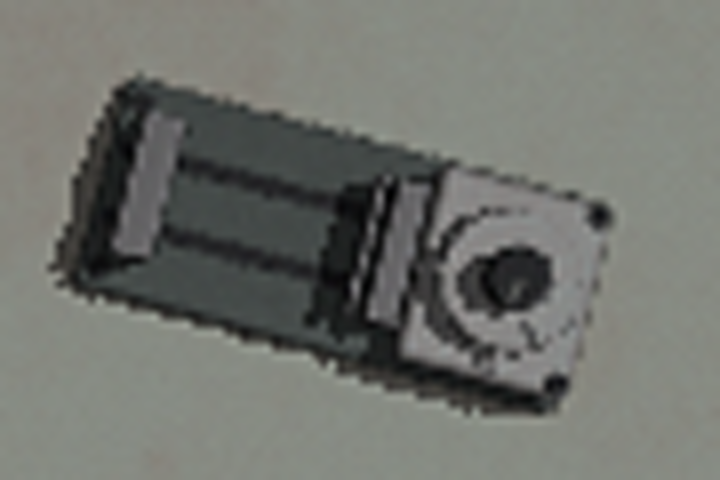

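View pics/c3.png

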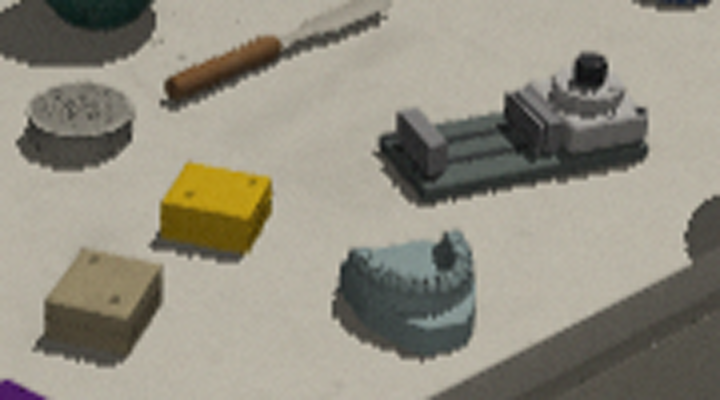

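```bash
cat > h.py <<'E'
import numpy as np,cv2
from scipy.spatial.transform import Rotation as R
def ray(d,u,v,fish=False):
    K=d["mtx"];x=(u-K[0,2])/K[0,0];y=(v-K[1,2])/K[1,1]
    if fish:
        r=np.hypot(x,y);s=np.sin(r)/max(r,1e-9);return np.array([x*s,y*s,np.cos(r)])
    return np.array([x,y,1.])
def p2w(d,u,v,z,fish=False):
    T=np.array(d["world_from_camera"]);r=T[:3,:3]@ray(d,u,v,fish);o=T[:3,3]
    return o+r*(z-o[2])/r[2]
def w2p(d,P,fish=False):
    T=np.array(d["world_from_camera"]);c=T[:3,:3].T@(np.asarray(P,float)-T[:3,3]);K=d["mtx"]
    if fish:
        n=np.hypot(c[0],c[1]);th=np.arctan2(n,c[2]);x,y=c[:2]/n*th
    else: x,y=c[:2]/c[2]
    return np.array([K[0,0]*x+K[0,2],K[1,1]*y+K[1,2]])
E
python3 - <<'E'
from h import *
d=dict(mtx=np.array([[454.51334212034016, 0.0, 250.4459573718025], [0.0, 454.51334212034016, 190.38532727857546], [0.0, 0.0, 1.0]]),world_from_camera=[[-0.0247, -0.9955, 0.0911, 426.5015], [-0.9997, 0.0252, 0.0049, 20.6837], [-0.0072, -0.091, -0.9958, 1211.4842], [0.0, 0.0, 0.0, 1.0]])
def f(x,y,s,ox,oy,z): return p2w(d,ox+(x+.5)/s-.5,oy+(y+.5)/s-.5,z)
B=np.array([f(x,y,6,160,180,27) for x,y in[(212,72),(282,160),(172,238),(108,150)]])
print("block",B.round(1).tolist(),B.mean(0),[np.linalg.norm(B[i]-B[i-1]).round(1) for i in range(4)])
for i in range(4):
    e=B[i]-B[i-1];print(np.degrees(np.arctan2(e[1],e[0])))
for n,x,y,z in[("knob",517,275,62),("bed TL",135,80,12),("bed BL",65,285,12),("bedBR",550,410,12),("stop jaw TL",145,112,34.5),("TR",183,122,34.5),("BR",150,255,34.5),("BL",112,245,34.5),("cl tl",402,180,34.5),("cl bl",370,318,34.5),("house",447,165,46-12),("h",615,205,34),("h",565,390,34),("h",403,357,34)]:
    print(n,f(x,y,8,270,175,z).round(1))
E
```

```text
block [[535.4, 172.0, 27.0], [496.2, 142.0, 27.0], [463.5, 190.3, 27.0], [502.5, 217.7, 27.0]] [499.38863614 180.51010144  27.        ] [np.float64(56.4), np.float64(49.3), np.float64(58.3), np.float64(47.6)]
-54.255074652273606
-142.6200695980755
124.0845657474764
35.14713172849892
knob [ 479.2 -184.1   62. ]
bed TL [549.3 -69.2  12. ]
bed BL [482. -44.  12.]
bedBR [ 436.9 -201.9   12. ]
stop jaw TL [536.5 -70.4  34.5]
TR [532.9 -82.7  34.5]
BR [489.9 -70.6  34.5]
BL [493.5 -58.4  34.5]
cl tl [ 512.2 -153.    34.5]
cl bl [ 467.8 -140.9   34.5]
house [ 516.8 -167.8   34. ]
h [ 502.4 -221.7   34. ]
h [ 443. -203.   34.]
h [ 455.  -151.2   34. ]
```

```bash
cat >> h.py <<'E'
def go(s,P,ang,q=None,cmd=None):
    """needed shift in tool axes & spin(deg) to have TCP at P and tool z at world angle ang (mod 180)"""
    M=R.from_quat(s["ee_rot"]).as_matrix()
    cur=np.degrees(np.arctan2(M[1,2],M[0,2]))
    sp=-(ang-cur); sp=(sp+90)%180-90
    return (M.T@(np.asarray(P)-s["position"])).round(1),round(sp,1),round(cur,1)
E
python3 - <<'E'
from h import *
from bench import status
s=status.read_state();M=R.from_quat(s["ee_rot"]).as_matrix();print(M.round(3))
print(go(s,[499.4,180.5,200],35.5))
print(go(s,[505,-109,200],-16.7))
E
```

```text
[[-0.001 -0.91  -0.416]
 [ 0.001 -0.416  0.91 ]
 [-1.     0.     0.002]]
(array([  31.4, -529.2,  581.1]), np.float64(79.1), np.float64(114.6))
(array([  31. , -413.9,  315.5]), np.float64(-48.7), np.float64(114.6))
```

Call:
apply_moves --targets "30 -529 581 -101 -1;30 -529 581 -101 -1;30 -529 581 -101 -1;30 -529 581 -101 -1;30 -529 581 -101 -1;30 -529 581 -101 -1;30 -529 581 -101 -1;30 -529 581 -101 -1;30 -529 581 -101 -1;30 -529 581 -101 -1"

```text
clock: 0.98
position: [386.7, -169.9, 215.4]
ee_rot: [0.706, 0.04, -0.706, 0.04]
contact_force: [0.5, -0.1, -0.7]
gripper_width: 85.1
```

Run:
```python
from h import *
from bench import status
s=status.read_state();print(s["joints"].round(3),s["position"])
print(go(s,[480,180.5,200],215.5))
```

```text
[-0.026  0.046 -0.48  -0.    -1.044  0.14 ] [ 386.70881063 -169.9226291   215.44964496]
(array([  15.5, -337.5, -132.5]), np.float64(-29.0), np.float64(-173.5))
```

Call:
apply_moves --targets "15 -338 -132 -29 -1;15 -338 -132 -29 -1;15 -338 -132 -29 -1;15 -338 -132 -29 -1;15 -338 -132 -29 -1;15 -338 -132 -29 -1;15 -338 -132 -29 -1;15 -338 -132 -29 -1;15 -338 -132 -29 -1;15 -338 -132 -29 -1"

```text
clock: 1.82
position: [483.0, 183.1, 199.6]
ee_rot: [0.674, 0.215, -0.673, 0.215]
contact_force: [-0.6, -0.7, -0.6]
gripper_width: 85.5
```

Run:
```python
from h import *
from bench import status,get_image
s=status.read_state();print(s["joints"].round(3),s["position"])
print(go(s,[499.4,180.5,200],215.5))
d=get_image("wrist");cv2.imwrite("pics/w1.png",d["img"][:,:,::-1])
B=[[535.4, 172.0, 27.0], [496.2, 142.0, 27.0], [463.5, 190.3, 27.0], [502.5, 217.7, 27.0]]
print([w2p(d,b,True).round(1).tolist() for b in B])
import pickle;pickle.dump(d,open("w1.pkl","wb"))
```

```text
[ 0.677  0.227 -0.304  0.    -1.039 -0.058] [483.04739733 183.13897064 199.61851582]
(array([ -0.4,  11.6, -11.8]), np.float64(-0.0), np.float64(-144.5))
[[219.0, 135.0], [265.4, 133.2], [263.6, 186.1], [220.5, 185.8]]
```

View pics/w1.png

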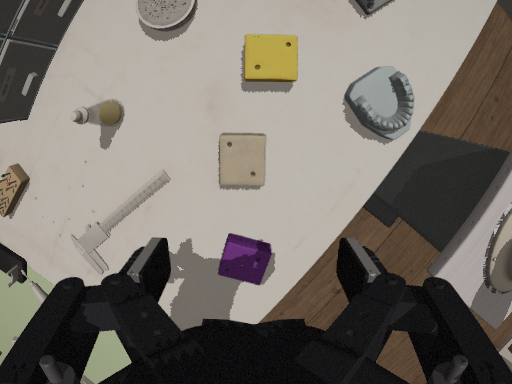

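Run:
```python
from h import *
import pickle
d=pickle.load(open("w1.pkl","rb"));a=d["img"].copy()
m=cv2.inRange(cv2.cvtColor(a,cv2.COLOR_RGB2LAB),(0,0,0),(255,255,255))
# block seg: warm colour
L=a.astype(int);w=(L[:,:,0]-L[:,:,2])
print(a[160,243],a[160,300],a[188,243],a[182,243],a[160,267])
c=cv2.resize(a[120:200,205:280],None,fx=7.5,fy=7.5,interpolation=cv2.INTER_CUBIC)
cv2.imwrite("pics/c4.png",c[:,:,::-1])
```

```text
[164 149 128] [187 182 173] [133 126 119] [154 141 119] [186 182 173]
```

View pics/c4.png

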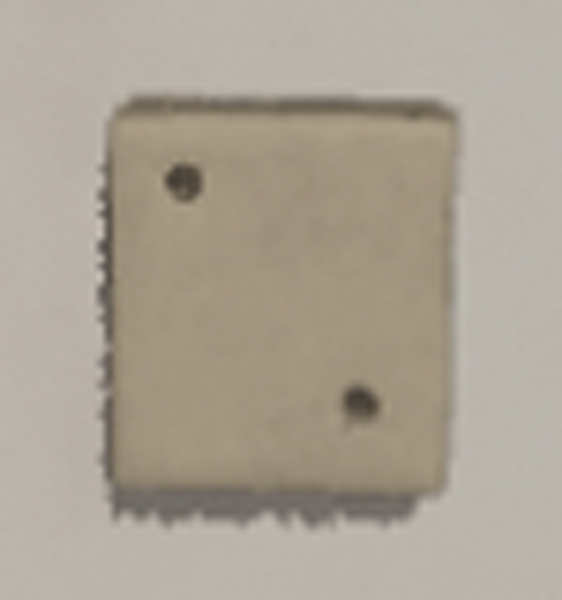

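Run:
```python
from h import *
import pickle
d=pickle.load(open("w1.pkl","rb"))
B=np.array([p2w(d,205+(x+.5)/7.5-.5,120+(y+.5)/7.5-.5,27,True) for x,y in[(112,114),(453,118),(443,492),(112,488)]])
print(B.round(1),B.mean(0))
for i in range(4):
    e=B[i]-B[i-1];print(np.linalg.norm(e).round(1),np.degrees(np.arctan2(e[1],e[0])).round(1))
```

```text
[[535.1 171.5  27. ]
 [495.2 144.1  27. ]
 [464.1 189.4  27. ]
 [504.2 217.2  27. ]] [499.66690325 180.56372397  27.        ]
55.2 -55.9
48.4 -145.5
55.0 124.4
48.8 34.7
```

Run:
```python
from h import *
from bench import status
s=status.read_state()
print(go(s,[499.6,180.5,3],214.5),s["position"])
```

```text
(array([196.5,  10.6, -14.5]), np.float64(0.9), np.float64(-144.6)) [481.86267939 180.9106549  199.50469851]
```

Call:
apply_moves --targets "0 10 -14.5 1 -1;40 10 -14.5 1 -1;80 10 -14.5 1 -1;110 10 -14.5 1 -1;130 10 -14.5 1 -1;150 10 -14.5 1 -1;150 10 -14.5 1 -1;150 10 -14.5 1 -1;150 10 -14.5 1 -1"

```text
clock: 2.62
position: [499.9, 178.6, 51.6]
ee_rot: [0.677, 0.208, -0.675, 0.208]
contact_force: [0.7, 0.5, 0.9]
gripper_width: 85.2
```

Run:
```python
from h import *
from bench import status,get_image
s=status.read_state()
print(go(s,[499.6,180.5,3],214.5),s["position"])
d=get_image("wrist");cv2.imwrite("pics/w2.png",d["img"][:,:,::-1])
```

```text
(array([48.6, -1.8, -0.7]), np.float64(-0.3), np.float64(-145.8)) [499.92074286 178.58554318  51.60350925]
```

View pics/w2.png

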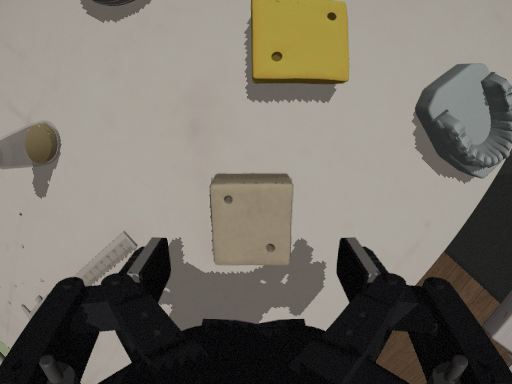

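Call:
apply_moves --targets "20 -1.8 0 0 -1;35 -1.8 0 0 -1;45 -1.8 0 0 -1;48.5 -1.8 0 0 -1;48.5 -1.8 0 0 -1;48.5 -1.8 0 0 -1"

```text
clock: 3.17
position: [498.8, 180.4, 2.7]
ee_rot: [0.676, 0.208, -0.675, 0.208]
contact_force: [0.5, 0.0, 0.6]
gripper_width: 85.2
```

Call:
apply_moves --targets "0 0 0 0 1;0 0 0 0 1;0 0 0 0 1;0 0 0 0 1;0 0 0 0 1;0 0 0 0 1;0 0 0 0 1;0 0 0 0 1;0 0 0 0 1;0 0 0 0 1"

```text
clock: 4.0
position: [499.1, 180.7, 3.0]
ee_rot: [0.677, 0.208, -0.675, 0.208]
contact_force: [-0.9, 0.7, 5.9]
gripper_width: 49.8
```

Run:
```python
from h import *
from bench import status,get_image
s=status.read_state()
print(s["clock"],s["position"],s["contact_force"],s["gripper_width"])
d=get_image("wrist");cv2.imwrite("pics/w3.png",d["img"][:,:,::-1])
```

```text
4.0 [499.08153057 180.72832769   3.0116787 ] [-0.92720534  0.71270721  5.91291698] 49.81856468588396
```

View pics/w3.png

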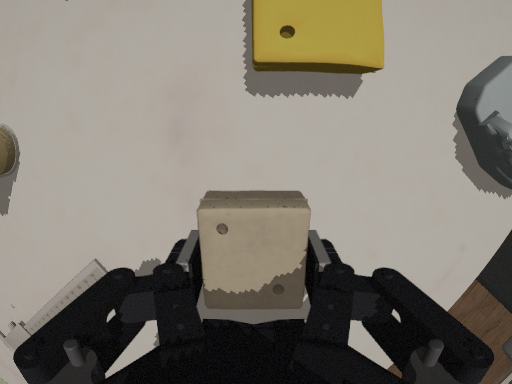

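Call:
apply_moves --targets "-20 0 0 0 1;-60 0 0 0 1;-100 0 0 0 1;-140 0 0 0 1;-180 0 0 0 1;-180 0 0 0 1;-180 0 0 0 1"

```text
clock: 4.63
position: [498.9, 180.8, 184.3]
ee_rot: [0.678, 0.209, -0.674, 0.207]
contact_force: [0.4, 0.0, -1.9]
gripper_width: 49.8
```

Run:
```python
from h import *
from bench import status,get_image
s=status.read_state()
print(s["position"],s["contact_force"],s["gripper_width"])
print(go(s,[462,-240,190],163.3))
```

```text
[498.86411396 180.75618045 184.25964763] [ 0.37471636  0.02036658 -1.91347812] 49.778291874124115
(array([ -7.5, 327.4, 266.8]), np.float64(50.9), np.float64(-145.8))
```

Call:
apply_moves --targets "-6 327 267 51 1;-6 327 267 51 1;-6 327 267 51 1;-6 327 267 51 1;-6 327 267 51 1;-6 327 267 51 1;-6 327 267 51 1;-6 327 267 51 1;-6 327 267 51 1;-6 327 267 51 1"

```text
clock: 5.47
position: [459.5, -236.4, 185.6]
ee_rot: [-0.698, 0.103, 0.701, 0.104]
contact_force: [1.3, 0.4, -1.3]
gripper_width: 49.7
```

Run:
```python
from h import *
from bench import status,get_image
s=status.read_state()
print(s["position"],s["contact_force"],s["gripper_width"])
print(go(s,[462,-240,190],163.3))
```

```text
[ 459.51224362 -236.39129431  185.60545069] [ 1.32807726  0.37804804 -1.2653366 ] 49.715012893274675
(array([-4.4,  2.7, -3.4]), np.float64(-0.1), np.float64(163.2))
```

Nudge to let it settle, then look.

Call:
apply_moves --targets "0 0 0 0 1;0 0 0 0 1;0 0 0 0 1;0 0 0 0 1"

```text
clock: 5.8
position: [461.0, -233.9, 186.7]
ee_rot: [-0.699, 0.103, 0.7, 0.103]
contact_force: [0.0, 0.3, -2.2]
gripper_width: 49.8
```

Run:
```python
from h import *
from bench import status,get_image
import pickle
d=get_image("wrist");cv2.imwrite("pics/w4.png",d["img"][:,:,::-1]);pickle.dump(d,open("w4.pkl","wb"))
s=status.read_state();print(s["position"],s["joint_vel"].round(3))
print(w2p(d,[479.2,-184.1,62],True))
```

```text
[ 461.32502738 -233.70547103  187.05305493] [ 0.01  -0.008  0.008  0.002 -0.001  0.001]
[248.93436422 234.47016943]
```

View pics/w4.png

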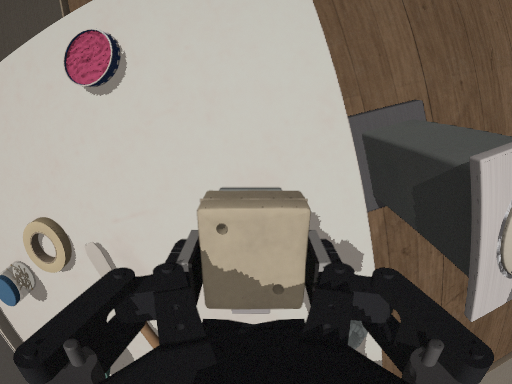

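Call:
apply_moves --targets "0 -244 0 0 1;0 -244 0 0 1;0 -244 0 0 1;0 -244 0 0 1;0 -244 0 0 1;0 -244 0 0 1;0 -244 0 0 1;0 -244 0 0 1;0 -244 0 0 1;0 -244 0 0 1"

```text
clock: 6.68
position: [531.5, -1.5, 187.7]
ee_rot: [-0.699, 0.103, 0.7, 0.103]
contact_force: [-0.2, -0.5, -1.1]
gripper_width: 50.0
```

Run:
```python
from h import *
from bench import status,get_image
import pickle
d=get_image("wrist");cv2.imwrite("pics/w5.png",d["img"][:,:,::-1]);pickle.dump(d,open("w5.pkl","wb"))
s=status.read_state();print(s["position"],s["joint_vel"].round(3))
print(w2p(d,[479.2,-184.1,62],True))
```

```text
[531.5832386   -1.88860693 187.81348764] [-0.014 -0.     0.003 -0.     0.001 -0.002]
[249.30708772 -18.06590945]
```

View pics/w5.png

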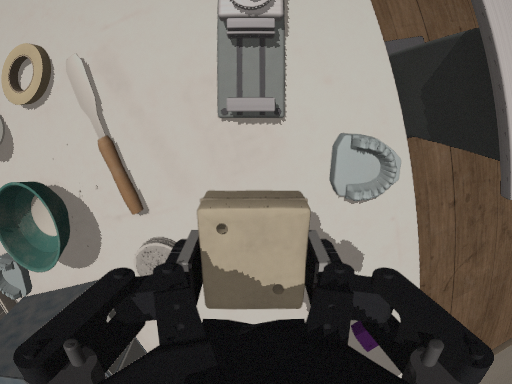

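Call:
apply_moves --targets "0 20 0 0 1;0 50 0 0 1;0 80 0 0 1;0 80 0 0 1;0 80 0 0 1;0 80 0 0 1;0 80 0 0 1"

```text
clock: 7.32
position: [509.1, -78.0, 188.0]
ee_rot: [0.7, -0.103, -0.699, -0.104]
contact_force: [0.3, 0.1, -1.6]
gripper_width: 49.8
```

Run:
```python
from h import *
from bench import status,get_image
import pickle
d=get_image("wrist");cv2.imwrite("pics/w6.png",d["img"][:,:,::-1]);pickle.dump(d,open("w6.pkl","wb"))
s=status.read_state();print(s["position"],s["joint_vel"].round(3))
print(w2p(d,[479.2,-184.1,62],True))
c=cv2.resize(d["img"][0:192,190:320],None,fx=5,fy=5,interpolation=cv2.INTER_CUBIC)
cv2.imwrite("pics/w6a.png",c[:550,:,::-1]);cv2.imwrite("pics/w6b.png",c[450:,:,::-1])
```

```text
[509.22642831 -77.68426893 187.92053444] [ 0.009  0.002  0.001  0.001 -0.     0.   ]
[250.05600192  62.60435713]
```

View pics/w6a.png

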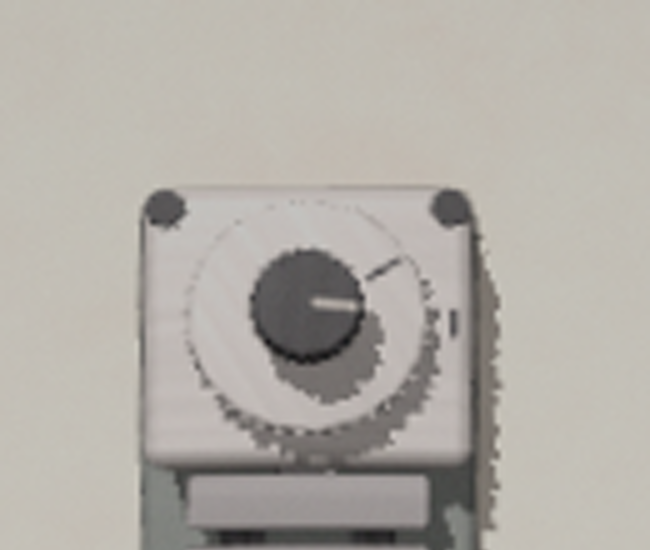

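View pics/w6b.png

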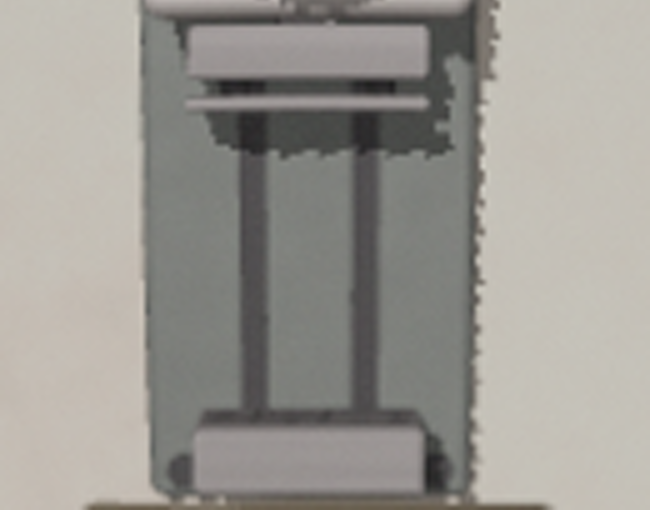

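Run:
```python
from h import *
import pickle
d=pickle.load(open("w6.pkl","rb"))
f=lambda x,y,z:p2w(d,190+(x+.5)/5-.5,(y+.5)/5-.5,z,True)
P=dict(knob=f(308,305,62),mark=f(385,268,45.5),ringL=f(187,318,45.5),ringR=f(428,315,45.5),hTL=f(143,186,34),hTR=f(470,188,34),hBL=f(143,462,34),hBR=f(472,462,34),
sL=f(195,878,34.5),sR=f(422,875,34.5),sbL=f(195,940,34.5),sbR=f(424,942,34.5),pL=f(186,559,34.5),pR=f(430,558,34.5),cL=f(186,476,34.5),cR=f(430,476,34.5),
bedBL=f(155,943,12),bedBR=f(472,943,12),bedL=f(146,620,12),bedR=f(474,620,12))
for a,b in[("hTL","hBL"),("hTR","hBR"),("bedL","bedBL"),("bedR","bedBR")]:
    e=P[b]-P[a];print("y dir",np.degrees(np.arctan2(e[1],e[0])))
for a,b in[("sL","sR"),("sbL","sbR"),("pL","pR"),("cL","cR"),("hTL","hTR"),("hBL","hBR")]:
    e=P[a]-P[b];print("x dir",np.degrees(np.arctan2(e[1],e[0])),np.linalg.norm(e))
for yaw in(73.3,):
    t=np.radians(yaw);ey=np.array([np.cos(t),np.sin(t)]);ex=np.array([ey[1],-ey[0]])
    O=P["knob"][:2]+81*ey;print("O",O)
    for k,p in P.items(): print(k,p.round(1),"vise",round((p[:2]-O)@ex,1),round((p[:2]-O)@ey,1))
```

```text
y dir 73.16920631837988
y dir 73.60842148895343
y dir 73.43193190359855
y dir 74.07435666377089
x dir -16.054048156247916 46.645286796808556
x dir -17.3430569968387 47.610338655130015
x dir -16.643734804471478 48.24771553442346
x dir -16.893909564290894 48.00749878897689
x dir -17.33779350927068 64.4853490679469
x dir -16.900506443814248 64.91363354114685
O [ 500.96867128 -107.99624862]
knob [ 477.7 -185.6   62. ] vise -0.0 -81.0
mark [ 461.  -190.9   45.5] vise -14.4 -90.9
ringL [ 499.6 -192.5   45.5] vise 22.9 -81.3
ringR [ 455.9 -179.8   45.5] vise -22.5 -81.7
hTL [ 500.4 -223.4   34. ] vise 32.7 -110.7
hTR [ 438.9 -204.2   34. ] vise -31.8 -110.0
hBL [ 516.9 -169.2   34. ] vise 32.8 -54.0
hBR [ 454.7 -150.3   34. ] vise -32.1 -53.8
sL [532.5 -85.4  34.5] vise 23.7 30.7
sR [487.7 -72.5  34.5] vise -22.9 30.2
sbL [536.6 -72.8  34.5] vise 24.0 44.0
sbR [491.2 -58.6  34.5] vise -23.6 44.5
pL [ 514.5 -148.    34.5] vise 24.4 -34.4
pR [ 468.2 -134.1   34.5] vise -23.8 -34.4
cL [ 509.5 -163.8   34.5] vise 24.2 -51.0
cR [ 463.6 -149.9   34.5] vise -23.8 -50.8
bedBL [549.2 -69.2  12. ] vise 35.0 51.0
bedBR [481.1 -48.6  12. ] vise -36.1 51.2
bedL [ 528.6 -138.2   12. ] vise 35.2 -21.0
bedR [ 461.4 -117.8   12. ] vise -35.1 -20.8
```

Run:
```python
from h import *
from bench import status
s=status.read_state();M=R.from_quat(s["ee_rot"]).as_matrix();print(M.round(4))
print(go(s,[500.9,-109.0,60],163.4),go(s,[500.9,-109.0,16],163.4))
```

```text
[[ 3.000e-04 -2.890e-01 -9.573e-01]
 [ 1.000e-04 -9.573e-01  2.890e-01]
 [-1.000e+00 -2.000e-04 -3.000e-04]]
(array([127.9,  32.4,  -1. ]), np.float64(-0.2), np.float64(163.2)) (array([171.9,  32.4,  -1. ]), np.float64(-0.2), np.float64(163.2))
```

Call:
apply_moves --targets "0 32.4 -1 -0.2 1;30 32.4 -1 -0.2 1;60 32.4 -1 -0.2 1;90 32.4 -1 -0.2 1;115 32.4 -1 -0.2 1;128 32.4 -1 -0.2 1;128 32.4 -1 -0.2 1;128 32.4 -1 -0.2 1;128 32.4 -1 -0.2 1;128 32.4 -1 -0.2 1"

```text
clock: 8.2
position: [501.9, -108.9, 61.3]
ee_rot: [0.701, -0.102, -0.699, -0.102]
contact_force: [0.5, 0.1, -0.8]
gripper_width: 49.4
```

Run:
```python
from h import *
from bench import status,get_image
import pickle
s=status.read_state();print(s["position"],s["contact_force"])
print(go(s,[500.9,-109.0,16],163.4))
d=get_image("wrist");cv2.imwrite("pics/w7.png",d["img"][:,:,::-1])
d=get_image("scene");cv2.imwrite("pics/s7.png",cv2.resize(d["img"][120:230,250:390,::-1],None,fx=5,fy=5,interpolation=cv2.INTER_CUBIC))
```

```text
[ 501.93834782 -108.92604728   61.28921923] [ 0.50895689  0.09472564 -0.84536229]
(array([45.3,  0.4,  1.1]), np.float64(0.0), np.float64(163.4))
```

View pics/w7.png

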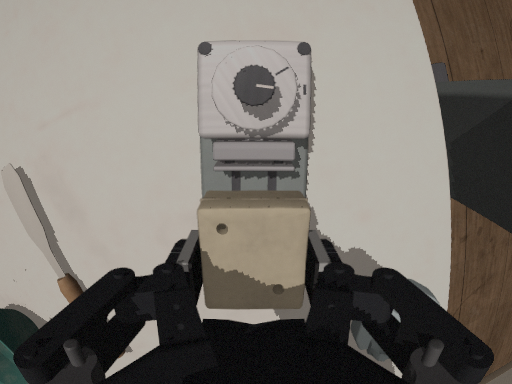

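View pics/s7.png

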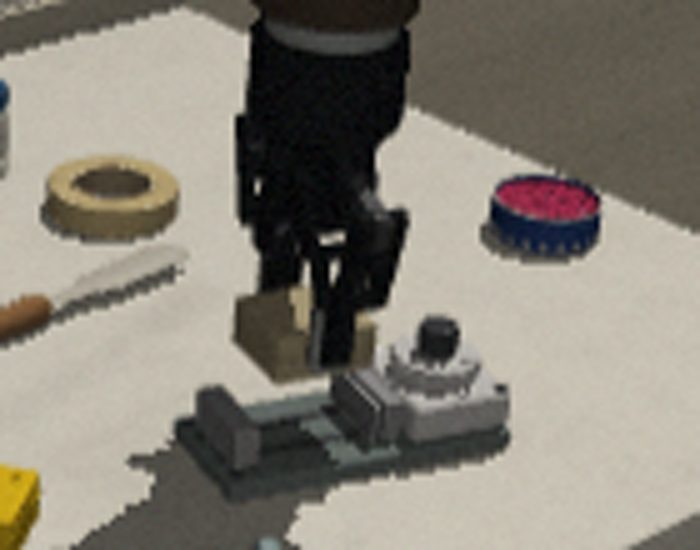

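Call:
apply_moves --targets "10 0.4 1 0 1;20 0.4 1 0 1;28 0.4 1 0 1;31 0.4 1 0 1;31 0.4 1 0 1;31 0.4 1 0 1"

```text
clock: 8.8
position: [499.6, -109.4, 28.7]
ee_rot: [-0.7, 0.102, 0.7, 0.102]
contact_force: [0.2, 0.2, -1.0]
gripper_width: 49.9
```

Run:
```python
from h import *
from bench import status,get_image
s=status.read_state();print(s["position"],s["contact_force"],s["wrist_torque"])
print(go(s,[500.9,-109.0,16],163.4))
d=get_image("wrist");cv2.imwrite("pics/w8.png",cv2.resize(d["img"][30:330,150:360,::-1],None,fx=2,fy=2))
d=get_image("scene");cv2.imwrite("pics/s8.png",cv2.resize(d["img"][120:230,250:390,::-1],None,fx=5,fy=5,interpolation=cv2.INTER_CUBIC))
```

```text
[ 499.60826348 -109.38424341   28.67103599] [ 0.23360634  0.15775056 -1.03352562] [ 0.02506887 -0.02005843 -0.00568314]
(array([12.7, -0.7, -1.1]), np.float64(-0.0), np.float64(163.4))
```

View pics/w8.png

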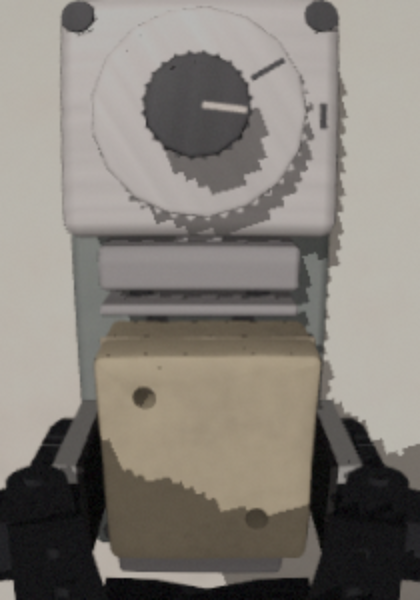

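View pics/s8.png

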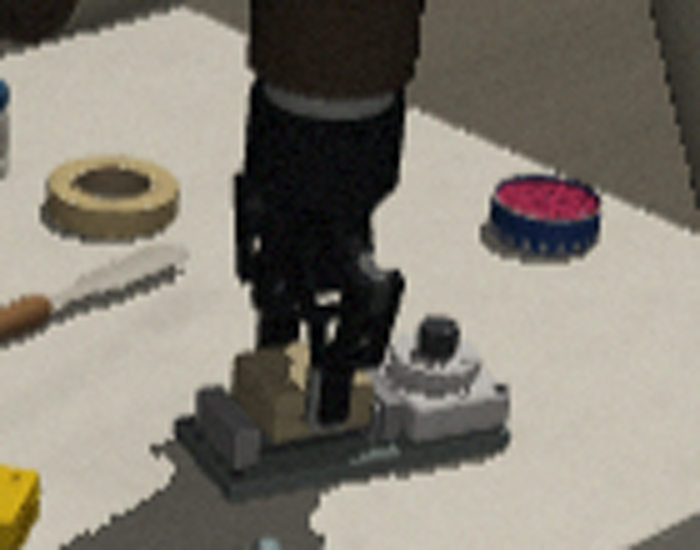

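Call:
apply_moves --targets "4 -0.5 -1 0 1;8 -0.5 -1 0 1;11 -0.5 -1 0 1;12.5 -0.5 -1 0 1;12.5 -0.5 -1 0 1;12.5 -0.5 -1 0 1"

```text
clock: 9.4
position: [500.5, -109.2, 16.2]
ee_rot: [-0.7, 0.102, 0.7, 0.102]
contact_force: [0.6, 0.2, -1.6]
gripper_width: 49.6
```

Call:
apply_moves --targets "0.7 0 0 0 1;1.4 0 0 0 1;1.8 0 0 0 1;1.8 0 0 0 1"

```text
clock: 9.73
position: [500.8, -109.1, 15.0]
ee_rot: [0.7, -0.102, -0.7, -0.102]
contact_force: [-2.1, -0.2, 3.4]
gripper_width: 49.5
```

Call:
apply_moves --targets "0 0 0 0 0.2;0 0 0 0 0;0 0 0 0 -0.5;0 0 0 0 -1;0 0 0 0 -1;0 0 0 0 -1"

```text
clock: 10.23
position: [500.7, -109.2, 14.3]
ee_rot: [-0.7, 0.102, 0.7, 0.102]
contact_force: [0.3, 0.4, 0.1]
gripper_width: 85.3
```

Call:
apply_moves --targets "-10 0 0 0 -1;-30 0 0 0 -1;-60 0 0 0 -1;-90 -20 0 0 -1;-120 -40 0 0 -1;-130 -50 0 0 -1;-130 -50 0 0 -1;-130 -50 0 0 -1;-130 -50 0 0 -1"

```text
clock: 10.98
position: [513.8, -61.5, 143.8]
ee_rot: [-0.699, 0.102, 0.7, 0.102]
contact_force: [0.1, -0.4, -0.2]
gripper_width: 85.4
```

Run:
```python
from h import *
from bench import status,get_image
import pickle
s=status.read_state();print(s["position"],s["contact_force"],s["gripper_width"])
d=get_image("wrist");pickle.dump(d,open("w9.pkl","wb"))
cv2.imwrite("pics/w9.png",cv2.resize(d["img"][20:220,170:330,::-1],None,fx=3,fy=3,interpolation=cv2.INTER_CUBIC))
```

```text
[513.79094056 -61.54081204 143.77911055] [ 0.05541038 -0.40858066 -0.23347534] 85.3689528970538
```

View pics/w9.png

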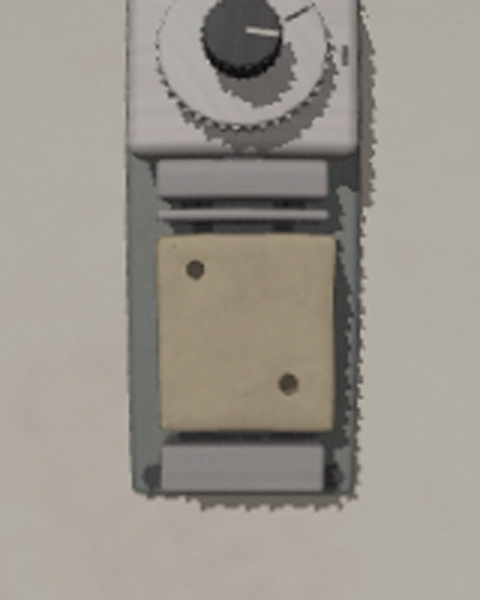

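Run:
```python
from h import *
from bench import status
s=status.read_state()
print(go(s,[477.6,-186.0,120],163.4),s["joints"].round(2),s["position"])
```

```text
(array([ 23.5, 129.3,  -1.1]), np.float64(-0.1), np.float64(163.3)) [ 0.19  0.29 -0.38 -0.   -0.91 -0.48] [513.64305169 -61.78179932 143.38690566]
```

Call:
apply_moves --targets "0 40 -1 -7 -1;0 80 -1 -14 -1;10 115 -1 -21 -1;20 129 -1 -28 -1;23 129 -1 -35 -1;23 129 -1 -42 -1;23 129 -1 -49 -1;23 129 -1 -56 -1;23 129 -1 -60 -1;23 129 -1 -60 -1"

```text
clock: 11.87
position: [477.7, -185.7, 120.1]
ee_rot: [-0.656, -0.262, 0.658, -0.261]
contact_force: [0.4, -0.5, 0.3]
gripper_width: 85.6
```

Run:
```python
from h import *
from bench import status,get_image
import pickle
d=get_image("wrist");pickle.dump(d,open("w10.pkl","wb"))
s=status.read_state();print(go(s,[477.6,-186.0,50],223.4),s["joints"].round(2),s["position"])
cv2.imwrite("pics/w10.png",cv2.resize(d["img"][100:260,170:330,::-1],None,fx=3.5,fy=3.5,interpolation=cv2.INTER_CUBIC))
```

```text
(array([70.3,  0.2,  0.4]), np.float64(-0.2), np.float64(-136.8)) [-0.05  0.31 -0.42 -0.   -0.85  0.81] [ 477.92072366 -185.60770772  120.32192604]
```

View pics/w10.png

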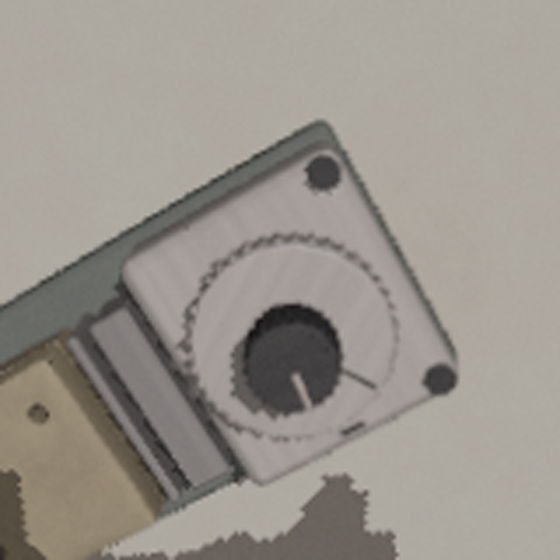

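Run:
```python
from h import *
import pickle
d=pickle.load(open("w10.pkl","rb"))
f=lambda x,y,z:p2w(d,170+(x+.5)/3.5-.5,100+(y+.5)/3.5-.5,z,True)
print(f(293,367,62),"ring",f(292,336,45.5))
print("edges",f(243,367,62),f(341,367,62))
d=pickle.load(open("w6.pkl","rb"));
c=w2p(d,[477.6,-186,62],True)
```

```text
[ 477.94030896 -186.61274546   62.        ] ring [ 479.05048376 -187.54817145   45.5       ]
edges [ 485.38250467 -179.57481564   62.        ] [ 470.78290493 -193.35950597   62.        ]
```

Run:
```python
from h import *
from bench import status
s=status.read_state()
print(go(s,[477.9,-186.5,50],223.4),s["position"])
```

```text
(array([70.3,  0.8,  0.5]), np.float64(-0.2), np.float64(-136.8)) [ 477.92072366 -185.60770772  120.32192604]
```

Call:
apply_moves --targets "20 0.8 0.5 0 -1;40 0.8 0.5 0 -1;55 0.8 0.5 0 -1;65 0.8 0.5 0 -1;70 0.8 0.5 0 -1;70 0.8 0.5 0 -1;70 0.8 0.5 0 -1"

```text
clock: 12.5
position: [479.4, -186.2, 51.7]
ee_rot: [-0.657, -0.261, 0.657, -0.261]
contact_force: [0.8, 0.8, 0.4]
gripper_width: 85.5
```

Run:
```python
from h import *
from bench import status,get_image
s=status.read_state()
print(go(s,[477.9,-186.5,50],223.4),s["position"],s["contact_force"],s["wrist_torque"])
d=get_image("wrist")
cv2.imwrite("pics/w11.png",d["img"][:,:,::-1])
```

```text
(array([ 1.7, -0.8,  1.3]), np.float64(-0.0), np.float64(-136.6)) [ 479.43657668 -186.18807842   51.68118271] [0.78109921 0.78965682 0.37930554] [-0.03490084 -0.00349048  0.00211169]
```

View pics/w11.png

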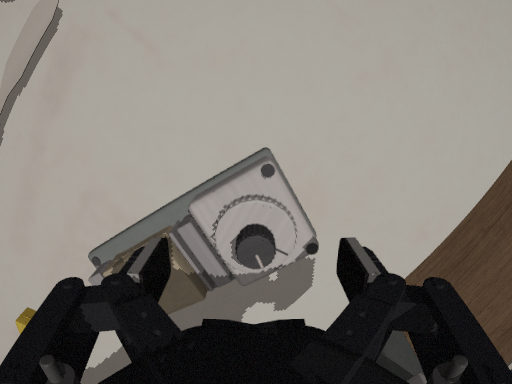

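Call:
apply_moves --targets "1 0 0.6 0 0;1 0 0.6 0 0.3;1 0 0.6 0 1;1 0 0.6 0 1;1 0 0.6 0 1;1 0 0.6 0 1;1 0 0.6 0 1;1 0 0.6 0 1;1 0 0.6 0 1;1 0 0.6 0 1"

```text
clock: 13.38
position: [478.6, -186.7, 51.0]
ee_rot: [-0.657, -0.261, 0.657, -0.262]
contact_force: [-2.4, -0.3, 4.9]
gripper_width: 16.8
```

```bash
cat > st.py <<'E'
from h import *
from bench import status
s=status.read_state();M=R.from_quat(s["ee_rot"]).as_matrix()
print("t",round(s["clock"],2),"p",s["position"].round(1),"F",s["contact_force"].round(2),"T",s["wrist_torque"].round(4),"phi",round(np.degrees(np.arctan2(M[1,2],M[0,2]))%360,2),"w",round(s["gripper_width"],1),"j6",round(s["joints"][5],4),"eff6",round(s["joint_efforts"][5],4),"v6",round(s["joint_vel"][5],3))
E
python3 st.py
python3 - <<'E'
from h import *
from bench import get_image
d=get_image("wrist")
cv2.imwrite("pics/w12.png",cv2.resize(d["img"][140:340,130:380,::-1],None,fx=3,fy=3,interpolation=cv2.INTER_CUBIC))
E
```

```text
t 13.38 p [ 478.6 -186.7   51. ] F [-2.45 -0.3   4.86] T [-0.3681  0.6313  0.0531] phi 223.4 w 16.8 j6 0.8124 eff6 -0.0242 v6 0.001
```

View pics/w12.png

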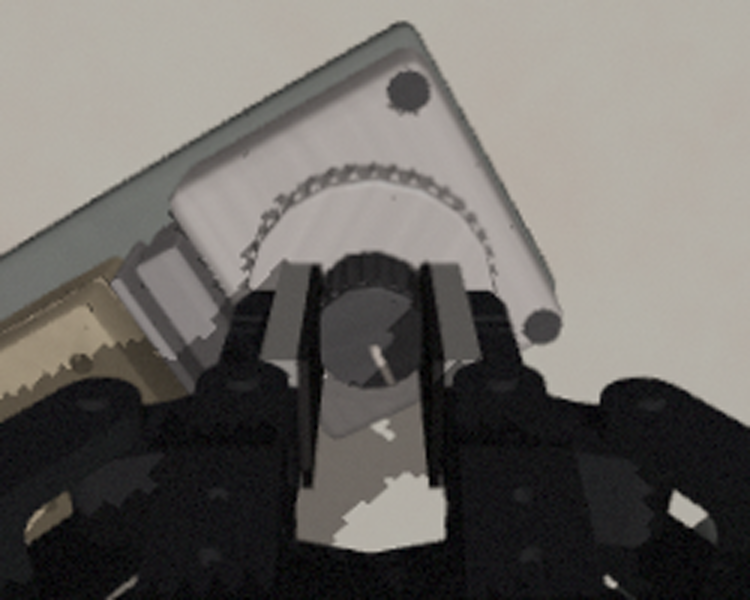

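```bash
python3 - <<'E'
from h import *
from bench import get_image
d=get_image("scene")
u,v=w2p(d,[478,-186,55]).astype(int);print(u,v)
cv2.imwrite("pics/s12.png",cv2.resize(d["img"][v-40:v+30,u-40:u+35,::-1],None,fx=8,fy=8,interpolation=cv2.INTER_CUBIC))
E
python3 st.py
```

```text
337 186
t 13.48 p [ 478.6 -186.7   51. ] F [-2.09 -1.79  5.04] T [-0.3229  0.6792  0.0429] phi 223.4 w 16.8 j6 0.8125 eff6 -0.0243 v6 -0.002
```

View pics/s12.png

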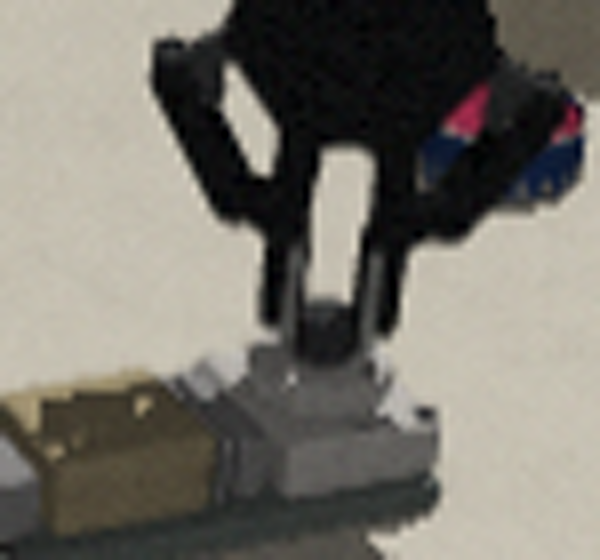

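Call:
apply_moves --targets "0 0 0 3 1;0 0 0 6 1;0 0 0 9 1;0 0 0 12 1;0 0 0 15 1;0 0 0 18 1;0 0 0 21 1;0 0 0 24 1;0 0 0 27 1;0 0 0 30 1"

```text
clock: 14.32
position: [478.6, -186.7, 51.0]
ee_rot: [-0.702, -0.082, 0.702, -0.082]
contact_force: [-1.8, -0.5, 6.6]
gripper_width: 17.2
```

```bash
python3 st.py
python3 - <<'E'
from h import *
from bench import get_image
d=get_image("wrist")
cv2.imwrite("pics/w13.png",cv2.resize(d["img"][140:340,130:380,::-1],None,fx=3,fy=3,interpolation=cv2.INTER_CUBIC))
E
python3 st.py
```

```text
t 14.32 p [ 478.6 -186.7   51. ] F [-1.78 -0.45  6.58] T [-0.2692  0.6057  0.1364] phi 193.29 w 17.2 j6 0.2867 eff6 0.2719 v6 -0.625
t 14.37 p [ 478.6 -186.7   51. ] F [-2.13 -0.12  6.29] T [-0.3244  0.6223  0.0325] phi 193.16 w 17.2 j6 0.2845 eff6 -0.1804 v6 0.103
```

View pics/w13.png

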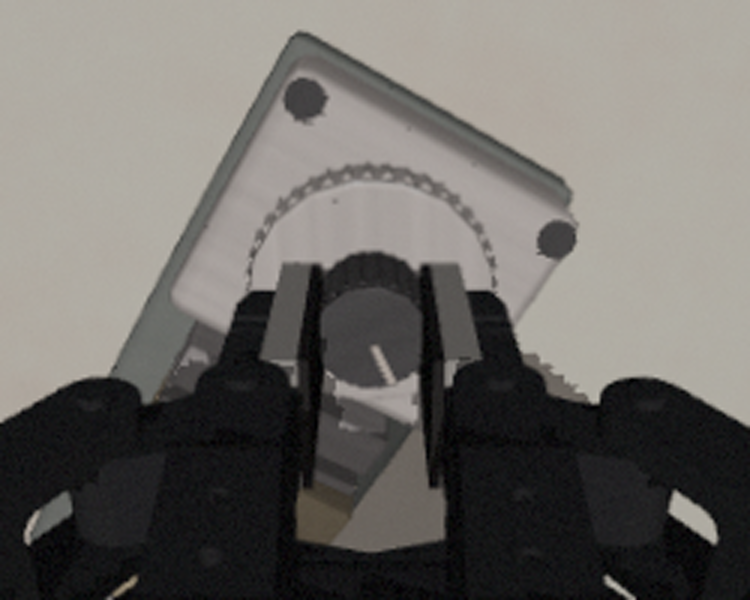

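Call:
apply_moves --targets "0 0 0 3 1;0 0 0 6 1;0 0 0 9 1;0 0 0 12 1;0 0 0 15 1;0 0 0 18 1;0 0 0 21 1;0 0 0 24 1;0 0 0 27 1;0 0 0 30 1"

```text
clock: 15.2
position: [478.6, -186.7, 51.0]
ee_rot: [-0.7, 0.103, 0.7, 0.103]
contact_force: [-2.0, -1.2, 5.6]
gripper_width: 17.0
```

```bash
python3 st.py
python3 - <<'E'
from h import *
from bench import get_image
for n in("top","scene","wrist"):
    d=get_image(n)
    if n=="wrist": cv2.imwrite("pics/w14.png",d["img"][:,:,::-1]);continue
    u,v=w2p(d,[502,-109,35]).astype(int)
    cv2.imwrite(f"pics/{n}14.png",cv2.resize(d["img"][v-30:v+30,u-40:u+40,::-1],None,fx=8,fy=8,interpolation=cv2.INTER_CUBIC))
E
python3 st.py
```

```text
t 15.2 p [ 478.6 -186.7   51. ] F [-1.96 -1.18  5.58] T [-0.2723  0.6341  0.161 ] phi 163.29 w 17.0 j6 -0.2369 eff6 0.2668 v6 -0.622
t 15.35 p [ 478.6 -186.7   51. ] F [-1.88 -0.33  5.9 ] T [-0.3028  0.6042  0.0011] phi 163.39 w 17.0 j6 -0.235 eff6 -0.0218 v6 0.005
```

View pics/top14.png

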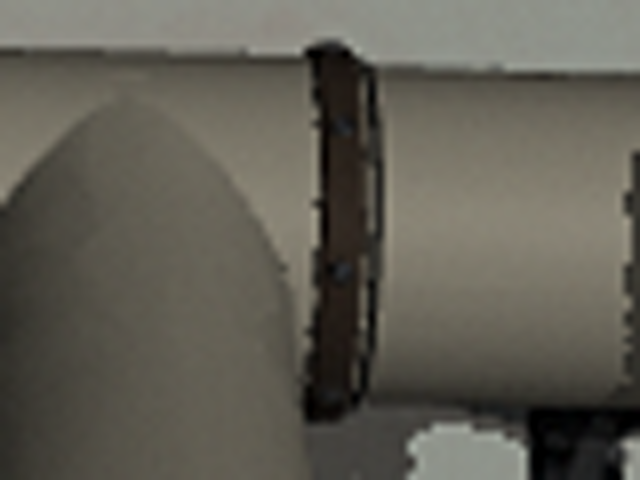

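View pics/scene14.png

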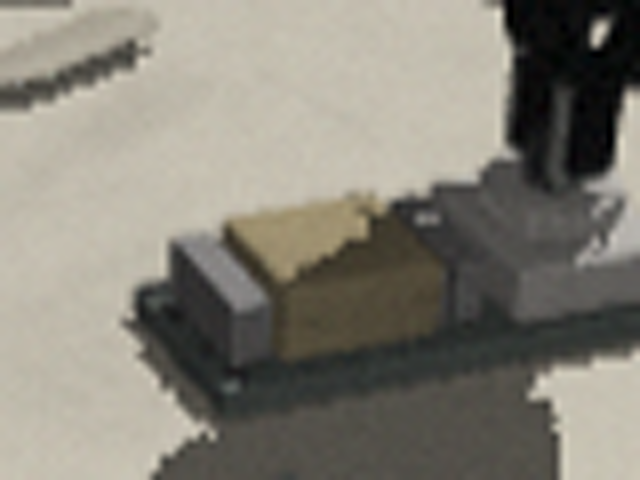

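View pics/w14.png

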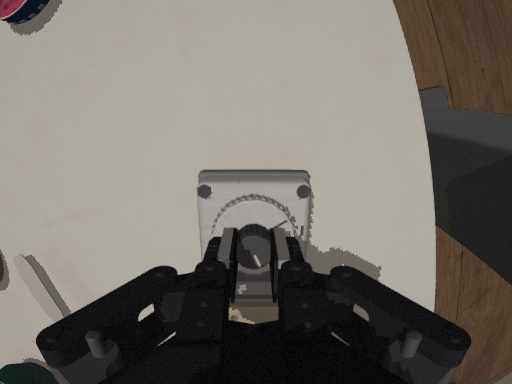

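Call:
apply_moves --targets "0 0 0 2 1;0 0 0 4 1;0 0 0 6 1;0 0 0 8 1;0 0 0 10 1"

```text
clock: 15.77
position: [478.6, -186.7, 51.0]
ee_rot: [-0.688, 0.163, 0.688, 0.163]
contact_force: [-2.3, -1.2, 6.1]
gripper_width: 17.2
```

```bash
python3 st.py
```

```text
t 15.77 p [ 478.6 -186.7   51. ] F [-2.35 -1.25  6.09] T [-0.2728  0.6266  0.1579] phi 153.34 w 17.2 j6 -0.4106 eff6 0.1296 v6 -0.414
```

Call:
apply_moves --targets "0 0 0 2 1;0 0 0 4 1;0 0 0 6 1;0 0 0 8 1;0 0 0 10 1"

```text
clock: 16.18
position: [478.6, -186.7, 51.0]
ee_rot: [-0.671, 0.223, 0.671, 0.222]
contact_force: [-2.0, -0.7, 6.2]
gripper_width: 16.6
```

```bash
python3 st.py
```

```text
t 16.18 p [ 478.6 -186.7   51. ] F [-2.01 -0.71  6.22] T [-0.3246  0.638   0.2112] phi 143.34 w 16.6 j6 -0.5851 eff6 0.1295 v6 -0.415
```

```bash
for i in 1 2 3; do python3 - <<'E'
from h import *
from bench import get_image
d=get_image("scene")
u,v=w2p(d,[502,-109,35]).astype(int)
cv2.imwrite("pics/scene15.png",cv2.resize(d["img"][v-30:v+30,u-40:u+40,::-1],None,fx=8,fy=8,interpolation=cv2.INTER_CUBIC))
E
python3 st.py; done
```

```text
t 16.23 p [ 478.6 -186.7   51. ] F [-3.02 -0.64  4.9 ] T [-0.2889  0.6871  0.0491] phi 143.25 w 16.9 j6 -0.5866 eff6 -0.1514 v6 0.069
t 16.28 p [ 478.6 -186.7   51. ] F [-2.64 -1.11  4.61] T [-0.3135  0.6379  0.0617] phi 143.37 w 16.7 j6 -0.5844 eff6 -0.1247 v6 0.019
t 16.33 p [ 478.6 -186.7   51. ] F [-2.13 -1.35  5.66] T [-0.2185  0.6393  0.0287] phi 143.39 w 17.0 j6 -0.584 eff6 -0.0338 v6 0.004
```

View pics/scene15.png

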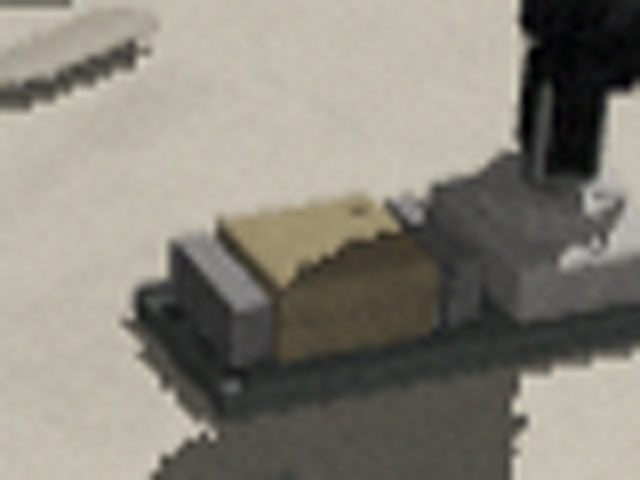

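Call:
apply_moves --targets "0 0 0 1 1;0 0 0 2 1"

```text
clock: 16.5
position: [478.6, -186.7, 51.0]
ee_rot: [-0.667, 0.234, 0.667, 0.234]
contact_force: [-1.8, -0.2, 6.0]
gripper_width: 16.9
```

```bash
python3 st.py
```

```text
t 16.5 p [ 478.6 -186.7   51. ] F [-1.83 -0.16  5.99] T [-0.2493  0.6713  0.1529] phi 141.39 w 16.9 j6 -0.6191 eff6 -0.0007 v6 -0.209
```

Call:
apply_moves --targets "0 0 0 1 1;0 0 0 2 1"

```text
clock: 16.67
position: [478.6, -186.7, 51.0]
ee_rot: [-0.663, 0.246, 0.663, 0.245]
contact_force: [-1.8, -1.6, 6.1]
gripper_width: 17.1
```

```bash
python3 st.py
```

```text
t 16.67 p [ 478.6 -186.7   51. ] F [-1.83 -1.59  6.08] T [-0.3059  0.631   0.0856] phi 139.39 w 17.1 j6 -0.6541 eff6 -0.0077 v6 -0.207
```

Call:
apply_moves --targets "0 0 0 1 1;0 0 0 2 1"

```text
clock: 16.83
position: [478.6, -186.7, 51.0]
ee_rot: [-0.659, 0.257, 0.659, 0.257]
contact_force: [-2.2, -0.5, 5.1]
gripper_width: 16.6
```

```bash
python3 st.py
```

```text
t 16.83 p [ 478.6 -186.7   51. ] F [-2.23 -0.49  5.06] T [-0.3355  0.6533  0.1398] phi 137.39 w 16.6 j6 -0.689 eff6 -0.0078 v6 -0.206
```

Call:
apply_moves --targets "0 0 0 1 1;0 0 0 2 1"

```text
clock: 17.0
position: [478.6, -186.7, 51.0]
ee_rot: [-0.654, 0.269, 0.654, 0.268]
contact_force: [-2.1, -0.6, 4.8]
gripper_width: 17.1
```

```bash
python3 st.py
python3 - <<'E'
from h import *
from bench import get_image
d=get_image("scene")
u,v=w2p(d,[502,-109,35]).astype(int)
cv2.imwrite("pics/scene16.png",cv2.resize(d["img"][v-30:v+30,u-40:u+40,::-1],None,fx=8,fy=8,interpolation=cv2.INTER_CUBIC))
E
```

```text
t 17.0 p [ 478.6 -186.7   51. ] F [-2.08 -0.56  4.85] T [-0.2684  0.6093  0.1754] phi 135.38 w 17.1 j6 -0.7239 eff6 -0.0078 v6 -0.207
```

View pics/scene16.png

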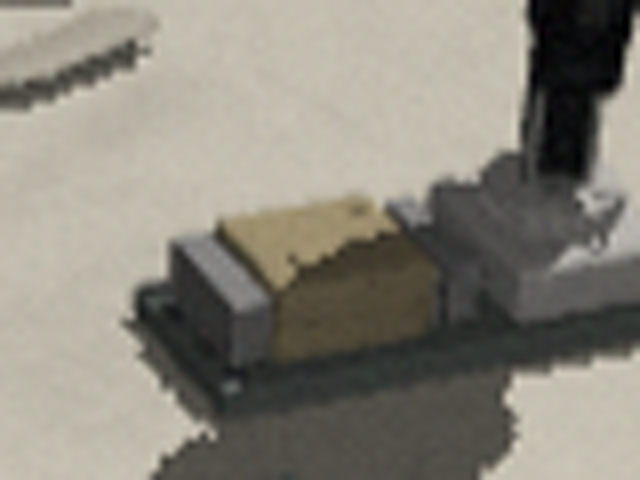

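Call:
apply_moves --targets "0 0 0 1 1;0 0 0 2 1;0 0 0 3 1;0 0 0 4 1"

```text
clock: 17.38
position: [478.6, -186.7, 51.0]
ee_rot: [-0.644, 0.291, 0.644, 0.291]
contact_force: [-2.1, -1.2, 6.2]
gripper_width: 17.0
```

```bash
python3 st.py
```

```text
t 17.38 p [ 478.6 -186.7   51. ] F [-2.06 -1.16  6.18] T [-0.2524  0.6834  0.1323] phi 131.39 w 17.0 j6 -0.7937 eff6 -0.0078 v6 -0.208
```

Call:
apply_moves --targets "0 0 0 1 1;0 0 0 2 1;0 0 0 3 1;0 0 0 4 1"

```text
clock: 17.72
position: [478.6, -186.7, 51.0]
ee_rot: [-0.634, 0.314, 0.634, 0.313]
contact_force: [-2.0, -1.2, 6.1]
gripper_width: 16.6
```

```bash
python3 st.py
```

```text
t 17.72 p [ 478.6 -186.7   51. ] F [-1.99 -1.18  6.15] T [-0.2703  0.6702  0.1444] phi 127.39 w 16.6 j6 -0.8635 eff6 -0.0078 v6 -0.208
```

Call:
apply_moves --targets "0 0 0 1 1;0 0 0 2 1;0 0 0 3 1;0 0 0 4 1"

```text
clock: 18.05
position: [478.6, -186.7, 51.0]
ee_rot: [-0.623, 0.335, 0.623, 0.335]
contact_force: [-2.1, -0.9, 5.9]
gripper_width: 16.9
```

```bash
python3 st.py
```

```text
t 18.05 p [ 478.6 -186.7   51. ] F [-2.13 -0.87  5.91] T [-0.3414  0.68    0.172 ] phi 123.39 w 16.9 j6 -0.9333 eff6 -0.0218 v6 -0.206
```

Call:
apply_moves --targets "0 0 0 1 1;0 0 0 2 1;0 0 0 3 1;0 0 0 4 1"

```text
clock: 18.38
position: [478.6, -186.7, 51.0]
ee_rot: [-0.611, 0.357, 0.611, 0.357]
contact_force: [-2.9, -0.8, 5.9]
gripper_width: 16.8
```

```bash
python3 st.py
```

```text
t 18.38 p [ 478.6 -186.7   51. ] F [-2.89 -0.8   5.91] T [-0.3064  0.6445  0.1681] phi 119.4 w 16.8 j6 -1.003 eff6 -0.0458 v6 -0.208
```

Call:
apply_moves --targets "0 0 0 1 1;0 0 0 2 1;0 0 0 3 1;0 0 0 4 1"

```text
clock: 18.72
position: [478.6, -186.7, 51.0]
ee_rot: [-0.598, 0.378, 0.598, 0.378]
contact_force: [-2.3, -1.3, 4.8]
gripper_width: 16.8
```

```bash
python3 st.py
```

```text
t 18.72 p [ 478.6 -186.7   51. ] F [-2.26 -1.31  4.76] T [-0.2907  0.6066  0.1823] phi 115.4 w 16.8 j6 -1.0728 eff6 -0.0697 v6 -0.208
```

Call:
apply_moves --targets "0 0 0 0 1;0 0 0 0 0.3;0 0 0 0 0;0 0 0 0 -0.5;0 0 0 0 -1;0 0 0 0 -1;0 0 0 0 -1"

```text
clock: 19.3
position: [478.8, -186.4, 50.4]
ee_rot: [-0.598, 0.378, 0.598, 0.378]
contact_force: [0.0, 0.3, -0.7]
gripper_width: 85.0
```

Call:
apply_moves --targets "-15 0 0 0 -1;-40 0 0 0 -1;-70 0 0 0 -1;-100 0 0 -7 -1;-120 0 0 -14 -1;-130 0 0 -21 -1;-130 0 0 -28 -1;-130 0 0 -35 -1;-130 0 0 -42 -1;-130 0 0 -48 -1"

```text
clock: 20.13
position: [478.6, -186.4, 180.6]
ee_rot: [0.7, -0.1, -0.7, -0.1]
contact_force: [0.4, -0.7, -0.2]
gripper_width: 85.5
```

```bash
python3 st.py;python3 - <<'E'
from h import *
from bench import status
s=status.read_state();print(go(s,[524,-31,187],163.4))
E
```

```text
t 20.13 p [ 478.6 -186.4  180.6] F [ 0.44 -0.68 -0.18] T [ 0.0443 -0.0556 -0.0126] phi 163.71 w 85.5 j6 -0.229 eff6 -0.7386 v6 1.225
(array([  -6.4, -161.9,    0. ]), np.float64(0.3), np.float64(163.7))
```

Back to the earlier viewpoint to compare with the first close-up.

Call:
apply_moves --targets "-6 -115 0 0 -1;-6 -115 0 0 -1;-6 -115 0 0 -1;-6 -115 0 0 -1;-6 -115 0 0 -1;-6 -115 0 0 -1;-6 -115 0 0 -1;-6 -115 0 0 -1"

```text
clock: 20.8
position: [511.2, -77.2, 186.4]
ee_rot: [-0.699, 0.103, 0.7, 0.103]
contact_force: [0.5, -0.0, 0.8]
gripper_width: 85.8
```

```bash
python3 st.py
python3 - <<'E'
from h import *
from bench import get_image
import pickle
d=get_image("wrist");pickle.dump(d,open("w20.pkl","wb"))
cv2.imwrite("pics/w20.png",cv2.resize(d["img"][0:190,180:330,::-1],None,fx=3.1,fy=3.1,interpolation=cv2.INTER_CUBIC))
d=get_image("scene");cv2.imwrite("pics/s20.png",d["img"][:,:,::-1])
E
```

```text
t 20.8 p [511.2 -77.2 186.4] F [ 0.46 -0.02  0.79] T [-0.0502 -0.0025 -0.0683] phi 163.3 w 85.8 j6 -0.4558 eff6 0.0012 v6 -0.001
```

View pics/w20.png

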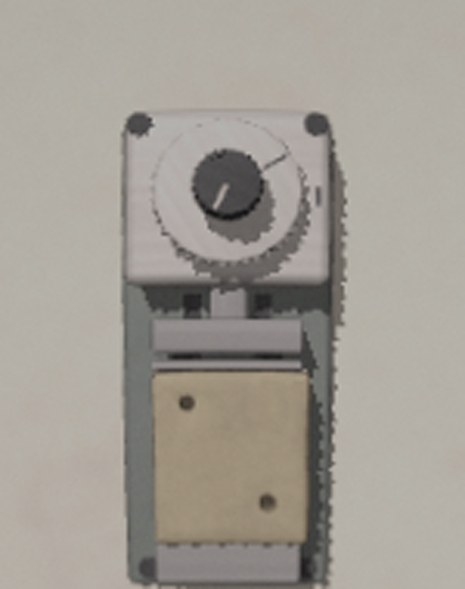

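View pics/s20.png

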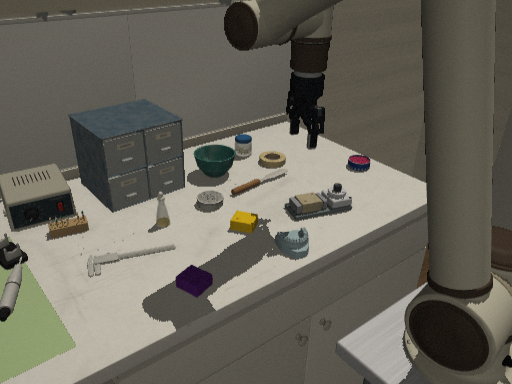

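Run:
```python
from h import *
import pickle
d=pickle.load(open("w20.pkl","rb"))
f=lambda x,y,z:p2w(d,180+(x+.5)/3.1-.5,(y+.5)/3.1-.5,z,True)
m=f(275,162,45.5);l=f(152,189,45.5);r=f(302,189,45.5);c=(l+r)/2
print("mark",m,"ctr",c,np.degrees(np.arctan2(*(m-c)[1::-1])))
d=pickle.load(open("w6.pkl","rb"))
g=lambda x,y,z:p2w(d,190+(x+.5)/5-.5,(y+.5)/5-.5,z,True)
m=g(385,268,45.5);c=(g(187,317,45.5)+g(428,317,45.5))/2
print("before",m,c,np.degrees(np.arctan2(*(m-c)[1::-1])))
from bench import job
print(job.job_done())
```

```text
mark [ 461.4091509  -190.69093749   45.5       ] ctr [ 477.73152293 -186.80526073   45.5       ] -166.60950306067534
before [ 461.02897945 -190.89236657   45.5       ] [ 477.7673778  -186.04076283   45.5       ] -163.83583531703596
the job is handed in; nothing more can be done
None
```

The job is handed in. The stone die block sits flat and square on the vise bed, clamped at about 12 N across its 56 mm length, and the gripper is open and clear of everything. It took about 21 s of the 72 s allowed.

- **Placing:** I picked the beige block by its 51 mm sides, leaving the yellow and purple look-alikes alone, and set it down with about 5 N of contact. The close-up afterwards showed it square between the jaws.
- **Clamping:** I pinched the knob with the fingertips above the ring and turned it about 108° clockwise in one grip. Past the first pinch the joint-6 effort rose by 0.062 N m, which is about 12.4 N at 0.005 N m per N.
- **Knob and ring:** The knob's line moved about the same angle as the hand, so I saw no slip. The ring mark read within 3° of its earlier position (-166.6° against -163.8°), which is within my pixel error.
- **Bystanders:** The study model, tin and bottle look unmoved in the scene picture, and the last force reading was about zero.

**Disagreements:**
- The wrist torque readings were noisy, about ±0.03 N m, with one false high of 0.211 before the real pinch. I relied on the cleaner joint-6 effort instead, so the clamping force rests on that one signal.
- The gripper read 17 mm on the 20 mm knob.

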